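# Key the decorating wheel and hold its index plunger out

### The job

Take the T-handled square key from its wooden block, stand it fully home in the square recess of the knob at the centre of the decorating wheel and let go of it. Then pull the wheel's sprung index plunger fully up to its stop and keep holding it there, so that I can turn the wheel by the key: finish while still holding the plunger up, with the key still home, and leave the mug, bowl and jar where they are.

Things in the scene. Friction and masses are not known exactly. Their poses are not given: they have to be found in the camera images.
- key: Loose steel T-handled key, about 0.1 kg, standing upright at the start in the wooden block. Origin at the centre of its tip's lower end face; z up the shaft; x along the T-bar. The lowest 30 mm are a 10 x 10 mm square tip with faces across x and y (any quarter turn fits a square hole), then a 10 mm round shaft.
- key_bar (a point): Centre of the key's T-bar, 72 mm above the key's origin. The bar is 60 mm long (the key's x), 14 mm wide (y) and 14 mm high (top 79 mm above the origin). Grip it from above across its 14 mm.
- key_tip (a point): Centre of the key's lower end face (same point and axes as the key).
- block: Fixed wooden block 70 x 70 x 40 mm high on the table, origin at the centre of its underside. In its top is a 12 x 12 mm square hole, 25 mm deep, with a 2 mm chamfer, in which the key stands: lift the key more than 25 mm to clear it.
- wheel: Fixed decorating wheel on a grey base; origin on its axis at table height, z up. The wheel head is a 220 mm aluminium disc, top 54 mm above the table; it does not turn in this task. Knob with recess at its centre; index plunger at the rim, 100 mm from the centre along +y.
- recess (a point): Centre of the mouth of the square recess in the top of the captive black cross knob, 74 mm above the table; z up; x, y across its faces. 12 x 12 mm, 12 mm deep, 2 mm chamfer; key fully home = key_tip 12 mm below this point. The knob (four lobes, 52 mm across, 20 mm high) turns stiffly (0.15 N m, 0.7 rad either way from square to the wheel); its angle varies from start to start.
- plunger (a joint): How far the sprung index plunger is pulled up, m: 0 = seated with its pin 8 mm deep in a hole of the wheel's rim, 0.014 = fully back at its hard stop, 6 mm clear of the wheel. The spring pulls it down with 4 N when seated and 8 N when fully back; let go, it springs back in.
- plunger_knob (a point): Centre of the plunger's black pull knob: upright cylinder, 26 mm diameter, 24 mm high (12 mm above and below). Seated it is 116 mm above the table; it moves straight up with the plunger. Below: a sleeve of 8 mm radius (top 100 mm above the table) and a bracket arm 30 mm wide (top at 86 mm) that runs out, away from the wheel's centre, to a post beyond the rim.
- mug: Bystander: white mug, 76 mm wide, 85 mm high, with a handle; origin at the centre of its underside.
- bowl: Bystander: blue bowl, 120 mm wide, 50 mm high; origin at the centre of its underside.
- jar: Bystander: closed jar, 60 mm wide, 80 mm high; origin at the centre of its underside.
Mind the look-alikes: they are no part of the job. Of the things that look like the key, the smaller one is meant.

How it is judged:
On the way, in this order (a step that is already met when the one before it is completed fails the run):
1. the key stands fully home in the knob's recess, let go, with the plunger still seated (z of key_tip in the frame of recess below -0.009 m and horizontal distance between key_tip and recess below 0.004 m and angle between key's own z axis and vertical below 0.2 rad and contact force between the fingers and key below 0.3 N and value of joint plunger below 0.003 m), for 0.2 s.
2. the plunger is pulled fully up by the fingers (value of joint plunger above 0.0115 m and contact force between the fingers and plunger above 2 N), for 0.2 s.
At the end, for the whole second after the job is handed in: The fingers hold the plunger at least 11.5 mm of its 14 mm up (over 2 N of contact, nothing else propping it), and the key stands at rest and untouched, at least 9 mm deep in the recess, within 4 mm of its centre and within 0.2 rad of upright (all of step 2 and contact force between each of key, mug, bowl, jar and plunger below 0.3 N and z of key_tip in the frame of recess below -0.009 m and horizontal distance between key_tip and recess below 0.004 m and angle between key's own z axis and vertical below 0.2 rad and contact force between each of the arm, the fingers and key below 0.3 N and linear speed of key below 0.02 m/s); the arm keeps its last pose, push and grip.
It fails at once if the mug is moved over 30 mm (distance of mug from where it was at the start of the episode above 0.03 m).
It fails at once if the bowl is moved over 30 mm (distance of bowl from where it was at the start of the episode above 0.03 m).
It fails at once if the jar is moved over 30 mm (distance of jar from where it was at the start of the episode above 0.03 m).
It also fails if it takes over 50 s, if anything falls off the work surface, if the arm or the gripper's body presses on something with over 40 N, if the wrist force passes 120 N, or if a joint passes its speed limit or range.

### The arm

A 6-joint arm with a two-finger parallel gripper is mounted at the origin on the work surface. World frame = base frame: x ahead of the robot, y to its left, z up, the work surface at z = 0. Lengths are in m, angles in rad, forces in N, time in s.
With the tool pointing down it reaches from about 0.375 to 0.75 m from the base axis. Payload 9 kg.
Tool frame: the origin (TCP) lies at the very end of the fingers, on their centre line; the grasp point (between the pads) lies 19 mm behind it; z points along the fingers, y is the line along which they close (so a half turn about z gives the same grasp; the last joint's range is limited). The gripper opens to 85 mm and grips with 20 to 120 N. Pads are 22 mm wide; open, the fingers measure 114 mm over their backs; the gripper's body (76 mm by 85 mm) begins 54 mm behind the grasp point. The pads swing forward as they close: fully open they stand 13 mm farther back than shut.
Start: joints at [-1.458, 0.104, 0.097, 1.564, 0, 1.353], TCP at [0.195, -0.567, 0.231] pointing down, gripper open.
Joint ranges: [-2.99, 2.99], [-0.84, 1.86], [-1.1, 1.16], [-1.84, 2.11], [-1.51, 1.56], [-3.14, 3.14]. Speed limits (rad/s): [2.22, 2.22, 2.57, 3.14, 3.14, 3.14].

### API

Orientations are given as [roll, pitch, yaw] about the fixed x, y, z axes, in that order (R = Rz(yaw) Ry(pitch) Rx(roll)).
In Python, from workcell import sensors, optics, order gives the robot as it stands. The module is installed in compiled form; this text tells all that it offers.
- The arm moves only by the shell command python3 -m jog 'ROWS' [FORCE]. ROWS is text: rows parted by semicolons, each of 7 numbers parted by spaces: the shift along the tool's x, y, z normalised to -1 to 1, where 1 is 120 mm, then the turn, a rotation vector about the tool's x, y, z normalised to -1 to 1, where 1 is pi/4 rad, then the opening, from -1 (shut) to 1 (fully open). In form: tx ty tz ax ay az hand; .... A call has exactly 10 rows; each row shifts and turns the commanded pose from where the row before left it, along the tool's axes as they then stand; what a row does not reach is not made up. A row lasts 1/12 s, in which the tool goes at most 41.7 mm and 7.16 degrees, less where a joint would pass 70% of its speed; a pose out of reach is approached as far as the arm can. A call with a number of a shift or a turn outside -1 to 1 is refused whole. A call with a gripper value outside its range is refused whole. The fingers move at their own pace and stop on an object; FORCE is the grip in N (left out, the last holds). Time passes only in rows, so rows that do not move let the fingers close, or fill a call up. It gives the time, the measured TCP pose, the force, the opening and the grip force at its end, in the units of the state.
- sensors.get_state(): the state, without advancing time (a new reading comes with each control period).
- optics.read_camera(name): name is "scene" or "side" or "wrist"; returns a dict with "frame" (384x512x3 uint8, blue, green, red), "vertical_fov" (degrees; the focal length in pixels is half the picture's height over the tangent of half this angle, whatever the lens; pixels are square), "cx", "cy" (the principal point, pixels), "dist_coeffs" ([k1, k2, p1, p2, k3] as OpenCV has them; the pictures are not rectified), "origin" and "rotation" of the camera in the world. Camera axes: x right, y down, z forward; pixel columns grow to the right and rows downward; lengths in m; the calibration is good to about 2 mm. A picture is of the moment at which its call begins. There is no depth.
- order.sign_off(): hands the job in; it is judged then, once.
The state is a dict: "clock": time; "joints": joint angles; "qd": joint speeds; "joint_torque": joint torques, N m; "tcp_pos": TCP position; "tool_rot": TCP orientation; "ft_force": force on the tool from outside, world axes, zero at the start; "torque": the same for the moment, N m; "finger_gap": finger opening in m; "gripper_force": force on a finger pad.
Only numpy, scipy, OpenCV 4.12 (cv2) and the standard library are available. Lean on these libraries where they do the work, as an engineer would, in place of code of your own. Each camera call takes 0.05 s, during which the arm holds its last target. There are 200 camera calls.

## Working session

There is one attempt and no reset: what is moved stays moved. The work goes in short steps, Python scripts to look and compute and a shell command to move; the robot and the scene stay as the last step left them, time stands still between calls to the robot, and variables do not carry over. Pictures are saved under pics/ and viewed, at most 10 in all, crops included, and the job is handed in when it is done.

```bash
mkdir -p pics; cat > h.py <<'E'
import numpy as np, cv2
from workcell import sensors, optics, order
def cam(n):
    c=optics.read_camera(n); f=c["frame"].shape[0]/2/np.tan(np.radians(c["vertical_fov"])/2)
    c["K"]=np.array([[f,0,c["cx"]],[0,f,c["cy"]],[0,0,1.]]);c["D"]=np.array(c["dist_coeffs"],float)
    c["R"]=np.array(c["rotation"]).reshape(3,3);c["o"]=np.array(c["origin"]);return c
def ray(c,uv):
    p=cv2.undistortPoints(np.array(uv,float).reshape(-1,1,2),c["K"],c["D"])[:,0]
    return np.c_[p,np.ones(len(p))]@c["R"].T
def plane(c,uv,z):
    d=ray(c,uv);return c["o"]+d*((z-c["o"][2])/d[:,2])[:,None]
def proj(c,P):
    return cv2.projectPoints((np.array(P,float).reshape(-1,3)-c["o"])@c["R"],np.zeros(3),np.zeros(3),c["K"],c["D"])[0][:,0]
E
python3 - <<'E'
from h import *
import pickle
print(sensors.get_state())
for n in ("scene","side"):
    c=cam(n);cv2.imwrite(f"pics/{n}0.png",c["frame"]);pickle.dump(c,open(n+"0.pkl","wb"));print(n,c["o"],c["R"].round(3).tolist(),c["D"],c["K"][0,0])
a=cv2.imread("pics/scene0.png")
E
```

```text
{'clock': 0.0, 'joints': array([-1.45768360e+00,  1.04709735e-01,  9.64546094e-02,  1.56390310e+00,
        2.23312600e-06,  1.35304880e+00]), 'qd': array([1.53099296e-03, 3.88820149e-04, 7.72762483e-04, 7.43615178e-05,
       1.68038959e-03, 2.45966253e-04]), 'joint_torque': array([ 2.58424361e-04, -5.56937206e+01,  5.03643715e+01,  1.72000250e-02,
       -2.51789670e-04,  2.84190412e-05]), 'tcp_pos': array([ 0.19485742, -0.56711762,  0.23050815]), 'tool_rot': array([-3.14026340e+00, -2.96392422e-04,  3.30860051e-01]), 'ft_force': array([-1.18521545, -0.09619293, -0.85777314]), 'torque': array([-0.02246865, -0.01500572,  0.05008863]), 'gripper_force': 0.0, 'finger_gap': 0.08549135094198167}Traceback (most recent call last):
  File "<stdin>", line 5, in <module>
  File "h.py", line 6, in cam
    c["R"]=np.array(c["rotation"]).reshape(3,3);c["o"]=np.array(c["origin"]);return c
           ~~~~~~~~~~~~~~~~~~~~~~~~~~~~~~~^^^^^
ValueError: cannot reshape array of size 3 into shape (3,3)
```

Rotation is given as roll, pitch, yaw.

```bash
sed -i 's/np.array(c\["rotation"\]).reshape(3,3)/Rotation.from_euler("xyz",c["rotation"]).as_matrix()/; 1a from scipy.spatial.transform import Rotation' h.py
python3 - <<'E'
from h import *
import pickle
for n in ("scene","side"):
    c=cam(n);cv2.imwrite(f"pics/{n}0.png",c["frame"]);pickle.dump(c,open(n+"0.pkl","wb"));print(n,c["o"],c["R"].round(3).tolist(),c["D"],c["K"][0,0])
E
```

```text
scene [ 1.20536067 -0.20225405  0.92608424] [[0.4, 0.698, -0.594], [0.916, -0.312, 0.25], [-0.011, -0.644, -0.765]] [-0.12718482  0.          0.          0.          0.        ] 389.2641089633803
side [ 0.45725704 -1.08777965  0.82588845] [[0.996, -0.039, 0.079], [-0.088, -0.54, 0.837], [0.01, -0.841, -0.541]] [-0.21020682  0.          0.          0.          0.        ] 489.1368545124786
```

View pics/scene0.png

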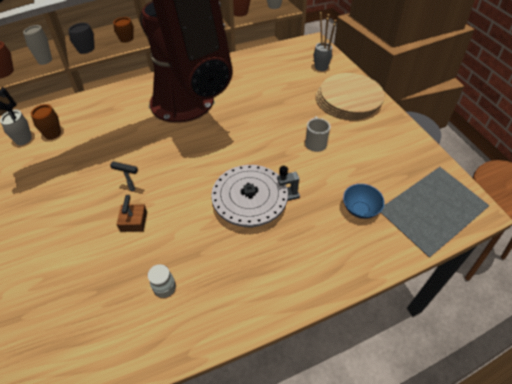

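View pics/side0.png

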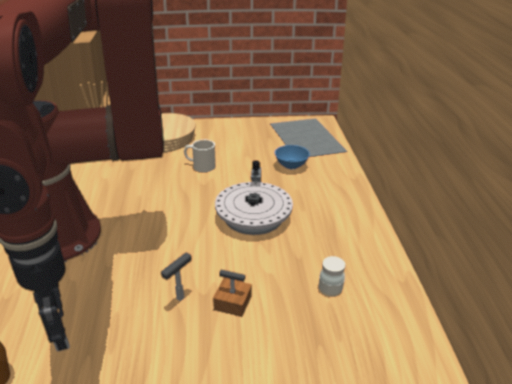

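The scene view shows the small key in its block at about (127,205), with the larger look-alike at (124,170). The wheel knob is at (249,190) and the plunger at (284,172). In the side view the key is at (232,277), the knob at (254,199) and the plunger at (256,166).

```bash
python3 - <<'E'
from h import *
import pickle
s,d=[pickle.load(open(n+"0.pkl","rb")) for n in("scene","side")]
def tri(a,b):
    A=[];r=[]
    for c,uv in((s,a),(d,b)):
        v=ray(c,[uv])[0];v/=np.linalg.norm(v);P=np.eye(3)-np.outer(v,v);A.append(P);r.append(P@c["o"])
    x=np.linalg.lstsq(np.vstack(A),np.hstack(r),rcond=None)[0];return x.round(4),(proj(s,x)-a).round(1),(proj(d,x)-b).round(1)
print("key",tri((126,202),(232,275)));print("knob",tri((249,189),(254,199)));print("pl",tri((283.5,171),(256,165)))
print(plane(s,[[126,202]],.087),plane(d,[[232,275]],.087))
print(plane(s,[[249,189]],.074),plane(d,[[254,199]],.074))
a=cv2.resize(s["frame"][150:240,90:180],(400,400),interpolation=2);b=cv2.resize(d["frame"][240:330,190:280],(400,400),interpolation=2)
e=cv2.resize(s["frame"][150:240,205:305],(400,360),interpolation=2)
cv2.imwrite("pics/c0.png",np.hstack([a,b]))
E
```

```text
key (array([ 0.4803, -0.2855,  0.0901]), array([[-0.2,  0.8]]), array([[-0.7, -0.7]]))
knob (array([0.5573, 0.0472, 0.0665]), array([[-0.1,  0.8]]), array([[-0.5, -0.6]]))
pl (array([0.5727, 0.1466, 0.1167]), array([[-0.,  0.]]), array([[-0., -0.]]))
[[ 0.47497369 -0.28472464  0.087     ]] [[ 0.4818728  -0.28461474  0.087     ]]
[[0.56052244 0.04645925 0.074     ]] [[0.55759337 0.03277862 0.074     ]]
```

View pics/c0.png

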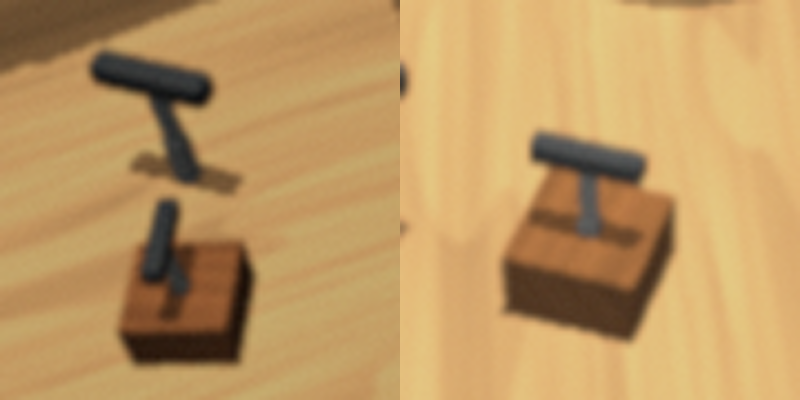

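```bash
cat >> h.py <<'E'
def go(p,yaw=None):
    """tool-axis shift and turn (jog units) from the present pose to p, tool down at yaw (mod pi)"""
    st=sensors.get_state();R=Rotation.from_euler("xyz",st["tool_rot"])
    sh=R.inv().apply(np.array(p)-st["tcp_pos"])/.12
    if yaw is None: yaw=st["tool_rot"][2]
    T=Rotation.from_euler("xyz",[np.pi,0,yaw]);rv=(R.inv()*T).as_rotvec()/(np.pi/4)
    print("shift units",sh.round(4),"turn units",rv.round(4),"tcp",st["tcp_pos"].round(4),"rpy",st["tool_rot"].round(4),"t",round(st["clock"],2),"gap",round(st["finger_gap"],4),"F",st["ft_force"].round(1),"g",round(float(st["gripper_force"]),1))
E
python3 - <<'E'
from h import *
import pickle
s,d=[pickle.load(open(n+"0.pkl","rb")) for n in("scene","side")]
for c,e in((s,[(127.6,196.1),(124.4,211.9)]),(d,[(221.5,273.3),(244,277.6)])):
    q=plane(c,e,.089);v=q[1]-q[0];print(q.round(4),q.mean(0),np.arctan2(v[1],v[0]),np.linalg.norm(v))
go([.478,-.285,.231]); w=cam("wrist");print(w["o"],w["R"].round(2).tolist(),w["K"][0,0])
E
```

```text
[[ 0.4579 -0.2762  0.089 ]
 [ 0.5084 -0.2954  0.089 ]] [ 0.48318551 -0.28578282  0.089     ] -0.36361823442787383 0.05401219258675259
[[ 0.4589 -0.2796  0.089 ]
 [ 0.5076 -0.2971  0.089 ]] [ 0.48324964 -0.28835324  0.089     ] -0.3442262409417236 0.051801141161232585
shift units [ 2.9955e+00 -1.4580e+00 -1.0000e-04] turn units [-0.0012 -0.0003  0.    ] tcp [ 0.1949 -0.5672  0.2307] rpy [-3.1407e+00 -2.0000e-04  3.3080e-01] t 0.15 gap 0.0853 F [-0.4  0.4 -0.2] g 0.0
[ 0.26088379 -0.54460082  0.37304922] [[0.32, -0.91, -0.26], [-0.95, -0.31, -0.09], [-0.0, 0.27, -0.96]] 270.62369276180897
```

```bash
R=1; python3 -m jog '0.3 -0.146 0 0 0 0 1;0.3 -0.146 0 0 0 0 1;0.3 -0.146 0 0 0 0 1;0.3 -0.146 0 0 0 0 1;0.3 -0.146 0 0 0 0 1;0.3 -0.146 0 0 0 0 1;0.3 -0.146 0 0 0 0 1;0.3 -0.146 0 0 0 0 1;0.3 -0.146 0 0 0 0 1;0.3 -0.146 0 0 0 0 1' 40
python3 -m jog '0 0 0 0 0 -0.156 1;0 0 0 0 0 -0.156 1;0 0 0 0 0 -0.156 1;0 0 0 0 0 -0.156 1;0 0 0 0 0 -0.156 1;0 0 0 0 0 -0.156 1;0 0 0 0 0 -0.156 1;0 0 0 0 0 -0.156 1;0 0 0 0 0 -0.156 1;0 0 0 0 0 -0.156 1'
python3 -m jog '0 0 0 0 0 -0.156 1;0 0 0 0 0 -0.156 1;0 0 0 0 0 -0.156 1;0 0 0 0 0 -0.156 1;0 0 0 0 0 -0.156 1;0 0 0 0 0 -0.156 1;0 0 0 0 0 -0.156 1;0 0 0 0 0 -0.156 1;0 0 0 0 0 -0.156 1;0 0 0 0 0 -0.156 1'
python3 - <<'E'
from h import *
go([.483,-.287,.231],2.787); print(sensors.get_state()["joints"])
w=cam("wrist");cv2.imwrite("pics/w1.png",w["frame"]);print(w["o"],proj(w,[[.483,-.287,.094]]))
import pickle;pickle.dump(w,open("w1.pkl","wb"))
E
```

```text
clock: 1.03
tcp_pos: [0.4796, -0.2831, 0.2313]
tool_rot: [3.141, -0.0, 0.331]
ft_force: [-0.7, -0.4, -1.0]
finger_gap: 0.0853
gripper_force: 0.0
clock: 1.87
tcp_pos: [0.4784, -0.2848, 0.2311]
tool_rot: [-3.141, -0.0, 1.562]
ft_force: [-0.4, -0.5, -0.4]
finger_gap: 0.0854
gripper_force: 0.0
clock: 2.7
tcp_pos: [0.4784, -0.2848, 0.2311]
tool_rot: [3.142, -0.0, 2.787]
ft_force: [-0.4, -0.7, -0.7]
finger_gap: 0.0851
gripper_force: 0.0
shift units [-0.0423 -0.0037  0.0009] turn units [ 0.     -0.0003  0.0003] tcp [ 0.4784 -0.2848  0.2311] rpy [ 3.1416e+00 -3.0000e-04  2.7873e+00] t 2.7 gap 0.0851 F [-0.4 -0.7 -0.7] g 0.0
[-7.71896839e-01 -2.77501713e-02 -3.80397743e-02  1.56075211e+00
 -6.66895116e-05 -4.17573650e-01]
[ 0.41427885 -0.26052952  0.37345363] [[254.66826727 189.51990573]]
```

View pics/w1.png

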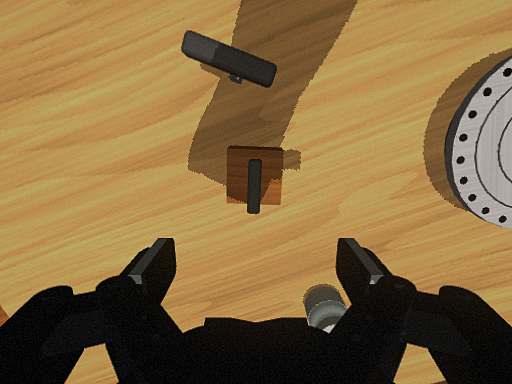

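The wrist view shows the key's bar at about (255,186), running nearly along the image's vertical, with the block around it at (255,176). The jar is at (325,310) and the look-alike at (229,58).

```bash
cat >> h.py <<'E'
def dark(c,box,z,th=62):
    x0,y0,x1,y1=box;m=(c["frame"][y0:y1,x0:x1].max(2)<th).astype(np.uint8)
    k=max(cv2.findContours(m,0,1)[0],key=cv2.contourArea).reshape(-1,2)+[x0,y0]
    P=plane(c,k,z)[:,:2].astype(np.float32);r=cv2.minAreaRect(P);b=cv2.boxPoints(r);e=max((b[1]-b[0],b[2]-b[1]),key=np.linalg.norm)
    print("rect",np.round(r[0],4),np.round(r[1],4),"axis",round(float(np.arctan2(e[1],e[0])),4),"n",len(k));return r
E
python3 - <<'E'
from h import *
import pickle;w=pickle.load(open("w1.pkl","rb"))
print(w["frame"][186,225:285:3].max(1))
for th in(45,55,65): dark(w,(235,150,275,225),.094,th)
print(plane(w,[[325,300]],.08))
E
```

```text
[209  84  90  85  90  87  92  91  38  46  39  43 107  98  92 166 167 164
 163 191]
rect [ 0.4796 -0.2868] [0.0137 0.0593] axis -0.3981 n 125
rect [ 0.4797 -0.2868] [0.014  0.0593] axis -0.3925 n 125
rect [ 0.4798 -0.2867] [0.0143 0.0595] axis -0.3923 n 125
[[ 0.65272478 -0.25530456  0.08      ]]
```

```bash
python3 - <<'E'
from h import *
go([.480,-.287,.068],2.75)
E
```

```text
shift units [-0.0194 -0.013   1.3591] turn units [ 0.0001 -0.0004  0.059 ] tcp [ 0.4784 -0.2848  0.2311] rpy [ 3.1415e+00 -3.0000e-04  2.7963e+00] t 2.75 gap 0.0853 F [ 0.3  0.2 -0.3] g 0.0
```

```bash
python3 -m jog '-0.019 -0.013 0 0 0 0.055 1;0 0 0.2 0 0 0 1;0 0 0.2 0 0 0 1;0 0 0.2 0 0 0 1;0 0 0.2 0 0 0 1;0 0 0.2 0 0 0 1;0 0 0.2 0 0 0 1;0 0 0.159 0 0 0 1;0 0 0 0 0 0 1;0 0 0 0 0 0 1'
python3 - <<'E'
from h import *
go([.480,-.287,.068],2.75)
E
python3 -m jog '0 0 0 0 0 0 -1;0 0 0 0 0 0 -1;0 0 0 0 0 0 -1;0 0 0 0 0 0 -1;0 0 0 0 0 0 -1;0 0 0 0 0 0 -1;0 0 0 0 0 0 -1;0 0 0 0 0 0 -1;0 0 0 0 0 0 -1;0 0 0 0 0 0 -1' 40
```

```text
clock: 3.58
tcp_pos: [0.4794, -0.2865, 0.0676]
tool_rot: [3.141, -0.002, 2.736]
ft_force: [1.1, 0.2, 1.3]
finger_gap: 0.0853
gripper_force: 0.0
shift units [-0.0062 -0.0019 -0.0034] turn units [ 0.001  -0.0026 -0.0177] tcp [ 0.4794 -0.2865  0.0676] rpy [ 3.1408e+00 -2.0000e-03  2.7361e+00] t 3.58 gap 0.0853 F [1.1 0.2 1.3] g 0.0
clock: 4.42
tcp_pos: [0.4803, -0.2874, 0.0687]
tool_rot: [-3.141, 0.001, 2.738]
ft_force: [-0.8, -0.3, 5.4]
finger_gap: 0.0134
gripper_force: 41.9
```

```bash
python3 -m jog '0 0 -0.1 0 0 0 -1;0 0 -0.15 0 0 0 -1;0 0 -0.2 0 0 0 -1;0 0 -0.25 0 0 0 -1;0 0 -0.25 0 0 0 -1;0 0 -0.23 0 0 0 -1;0 0 0 0 0 0 -1;0 0 0 0 0 0 -1;0 0 0 0 0 0 -1;0 0 0 0 0 0 -1'
python3 - <<'E'
from h import *
go([.557,-.01,.21],2.75)
w=cam("wrist"); 
st=sensors.get_state();R=Rotation.from_euler("xyz",st["tool_rot"])
T=lambda p:st["tcp_pos"]+R.apply(p)
print("grip,tip,tip",proj(w,[T([0,0,-.019]),T([0,0,.053])]))
# pixels, in this view, of points at knob height relative to the TCP
for dx in(-.08,-.04,0,.04,.08,.12):
  q=T([dx,0,0]);q[2]=.074;print(dx,proj(w,[q]))
E
```

```text
clock: 5.25
tcp_pos: [0.4795, -0.2866, 0.2084]
tool_rot: [3.141, -0.002, 2.738]
ft_force: [-0.4, 0.0, -1.0]
finger_gap: 0.0133
gripper_force: 41.1
shift units [ 0.3113  2.3735 -0.0109] turn units [ 0.001  -0.0027 -0.0152] tcp [ 0.4795 -0.2866  0.2084] rpy [ 3.1408e+00 -2.1000e-03  2.7380e+00] t 5.25 gap 0.0133 F [-0.4  0.  -1. ] g 41.1
grip,tip,tip [[254.55171306 258.18391574]
 [254.88553098 211.08864475]]
-0.08 [[255.06781203 254.35383837]]
-0.04 [[255.01939549 221.29069956]]
0 [[254.96718057 185.74059416]]
0.04 [[254.91065174 147.37740799]]
0.08 [[254.84918848 105.80986846]]
0.12 [[254.78203612  60.56357418]]
```

```bash
python3 -m jog '0.006 0.15 0 0 0 0 -1;0.006 0.3 0 0 0 0 -1;0.006 0.33 0 0 0 0 -1;0.006 0.33 0 0 0 0 -1;0.006 0.33 0 0 0 0 -1;0.006 0.33 0 0 0 0 -1;0.006 0.33 0 0 0 0 -1;0.006 0.33 0 0 0 0 -1;0.006 0.25 0 0 0 0 -1;0.006 0.11 0 0 0 0 -1'
python3 -m jog '0 0 0 0 0 0 -1;0 0 0 0 0 0 -1;0 0 0 0 0 0 -1;0 0 0 0 0 0 -1;0 0 0 0 0 0 -1;0 0 0 0 0 0 -1;0 0 0 0 0 0 -1;0 0 0 0 0 0 -1;0 0 0 0 0 0 -1;0 0 0 0 0 0 -1'
python3 - <<'E'
from h import *
go([.558,.045,.21],2.75)
w=cam("wrist");import pickle;pickle.dump((w,sensors.get_state()),open("w2.pkl","wb"))
cv2.imwrite("pics/w2.png",cv2.resize(w["frame"],(800,600),interpolation=2))
E
```

```text
clock: 6.13
tcp_pos: [0.605, 0.0274, 0.2084]
tool_rot: [3.141, -0.002, 2.741]
ft_force: [-0.6, -0.6, -0.9]
finger_gap: 0.0136
gripper_force: 41.1
clock: 6.97
tcp_pos: [0.6049, 0.0235, 0.2098]
tool_rot: [-3.141, 0.0, 2.738]
ft_force: [0.1, -0.4, -2.1]
finger_gap: 0.0129
gripper_force: 41.1
shift units [ 0.4296  0.0111 -0.0014] turn units [-0.0001  0.0001 -0.0153] tcp [0.6049 0.0235 0.2098] rpy [-3.1415e+00  1.0000e-04  2.7380e+00] t 6.97 gap 0.0129 F [ 0.1 -0.4 -2.1] g 41.1
```

View pics/w2.png

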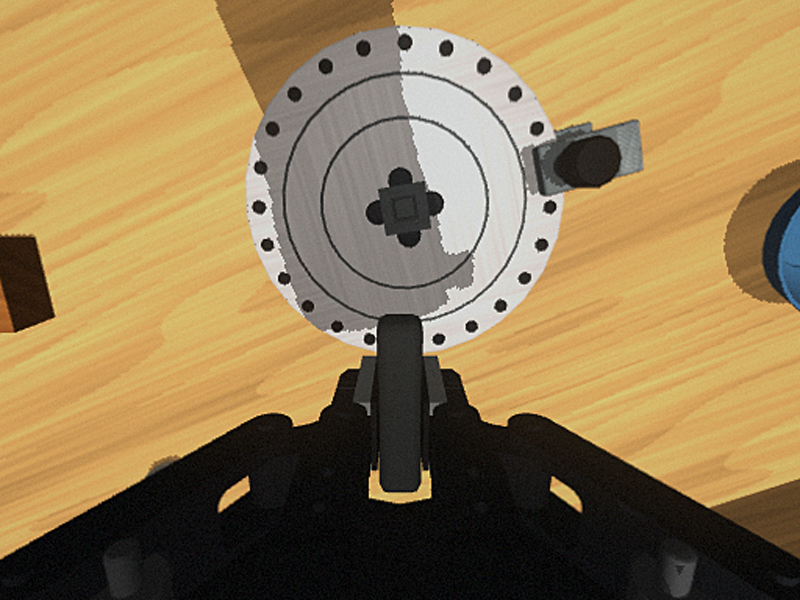

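The view shows the knob's square recess at about (405,207) in the 800 px picture, turned by a few degrees. The plunger knob is at (595,160), the bowl at the far right, and the key's bar sits squarely between the fingers.

```bash
python3 - <<'E'
from h import *
import pickle;w,st=pickle.load(open("w2.pkl","rb"))
f=w["frame"]
def g(x):return np.clip((x.astype(float)/130)**.6*255,0,255).astype(np.uint8)
a=cv2.resize(g(f[105:160,232:287]),(400,400),interpolation=2);b=cv2.resize(g(f[75:130,345:400]),(400,400),interpolation=2)
cv2.imwrite("pics/w2c.png",np.hstack([a,b]))
for th in (60,75,90): r=dark(w,(230,102,290,162),.074,th)
E
```

```text
rect [0.557 0.048] [0.0406 0.041 ] axis -1.0596 n 162
rect [0.557 0.048] [0.0407 0.041 ] axis -0.9974 n 160
rect [0.557 0.048] [0.0407 0.041 ] axis -0.9974 n 161
```

View pics/w2c.png

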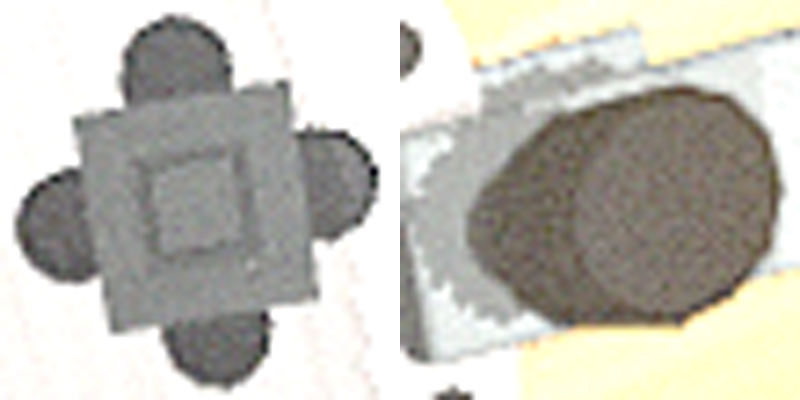

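```bash
python3 - <<'E'
from h import *
import pickle;w,st=pickle.load(open("w2.pkl","rb"))
k=.1375
c=(np.array([(75,120),(288,82),(318,297),(112,332)])-3.6)*k+[232,105]
P=plane(w,c,.074)[:,:2];print(P.round(4),"centre",P.mean(0));e=np.diff(np.r_[P,P[:1]],axis=0);print(np.linalg.norm(e,axis=1),[np.arctan2(v[1],v[0])%(np.pi/2) for v in e])
c=(np.array([(130,160),(240,140),(262,247),(155,268)])-3.6)*k+[232,105];P=plane(w,c,.074);print("inner",P.mean(0))
q=(np.array([(276,205),(173,205),(380,190)])-3.6)*k+[345,75];print("plunger",plane(w,q,.128))
# bar in hand
z=st["tcp_pos"][2]+.019+.007
dark(w,(238,195,275,320),z,75)
b=np.array([(380,318),(421,318),(378,490),(420,490)])*.64;B=plane(w,b,z);print(B.round(4),B.mean(0),np.arctan2(*(B[2:].mean(0)-B[:2].mean(0))[1::-1]))
R=Rotation.from_euler("xyz",st["tool_rot"]);print(st["tcp_pos"],"bar in tool",R.inv().apply(B.mean(0)-st["tcp_pos"]))
E
```

```text
[[0.5396 0.0372]
 [0.5464 0.0658]
 [0.5747 0.0587]
 [0.5678 0.0303]] centre [0.55710884 0.04801168]
[0.02938128 0.02917993 0.02922051 0.02908913] [np.float64(1.3361821047015614), np.float64(1.326238383001382), np.float64(1.3331140447084335), np.float64(1.331738955832686)]
inner [0.55638308 0.04809925 0.074     ]
plunger [[0.57085446 0.1467769  0.128     ]
 [0.5664758  0.13661574 0.128     ]
 [0.57378348 0.15742147 0.128     ]]
rect [0.6029 0.0251] [0.018  0.0603] axis -0.4046 n 311
[[0.574  0.0312 0.2358]
 [0.5787 0.0421 0.2358]
 [0.6276 0.0068 0.2358]
 [0.633  0.0194 0.2358]] [0.60331971 0.02487003 0.23583541] -0.41205618970675667
[0.60492873 0.02356325 0.20983541] bar in tool [ 0.00198911  0.00056786 -0.02600034]
```

```bash
python3 - <<'E'
from h import *
go([.5584,.0472,.139],2.903)
E
```

```text
shift units [0.434  0.0289 0.5902] turn units [-1.000e-04  2.000e-04 -2.101e-01] tcp [0.6049 0.0236 0.2098] rpy [-3.1415e+00  1.0000e-04  2.7380e+00] t 7.02 gap 0.0132 F [ 0.4  0.8 -0.1] g 41.1
```

```bash
python3 -m jog '0.1 0.007 0 0 0 0 -1;0.12 0.008 0 0 0 0 -1;0.12 0.008 0 0 0 0 -1;0.094 0.006 0 0 0 0 -1;0 0 0 0 0 -0.105 -1;0 0 0 0 0 -0.105 -1;0 0 0.15 0 0 0 -1;0 0 0.2 0 0 0 -1;0 0 0.15 0 0 0 -1;0 0 0.09 0 0 0 -1'
python3 -m jog '0 0 0 0 0 0 -1;0 0 0 0 0 0 -1;0 0 0 0 0 0 -1;0 0 0 0 0 0 -1;0 0 0 0 0 0 -1;0 0 0 0 0 0 -1;0 0 0 0 0 0 -1;0 0 0 0 0 0 -1;0 0 0 0 0 0 -1;0 0 0 0 0 0 -1'
python3 - <<'E'
from h import *
go([.5584,.0472,.1155],2.903)
s=cam("scene");d=cam("side")
T=[.557,.048,.139-.0535]
print(proj(s,[T,[.557,.048,.074]]),proj(d,[T,[.557,.048,.074]]))
a=cv2.resize(s["frame"][140:220,200:300],(400,320),interpolation=2);b=cv2.resize(d["frame"][150:230,205:305],(400,320),interpolation=2)
cv2.imwrite("pics/p3.png",np.hstack([a,b]))
E
```

```text
clock: 7.85
tcp_pos: [0.5574, 0.0475, 0.1368]
tool_rot: [-3.141, -0.002, 2.903]
ft_force: [-0.0, -0.3, -0.4]
finger_gap: 0.0131
gripper_force: 41.1
clock: 8.68
tcp_pos: [0.5583, 0.0473, 0.139]
tool_rot: [-3.142, -0.0, 2.903]
ft_force: [-0.7, -0.0, -1.1]
finger_gap: 0.0132
gripper_force: 41.1
shift units [-0.0005 -0.0003  0.1957] turn units [-0.0001 -0.0001 -0.0001] tcp [0.5583 0.0473 0.139 ] rpy [-3.1415 -0.      2.903 ] t 8.68 gap 0.0132 F [-0.7 -0.  -1.1] g 41.1
[[248.91449819 185.3493178 ]
 [249.01783945 187.94205585]] [[253.35898683 192.53258992]
 [253.33007167 195.98686352]]
```

View pics/p3.png

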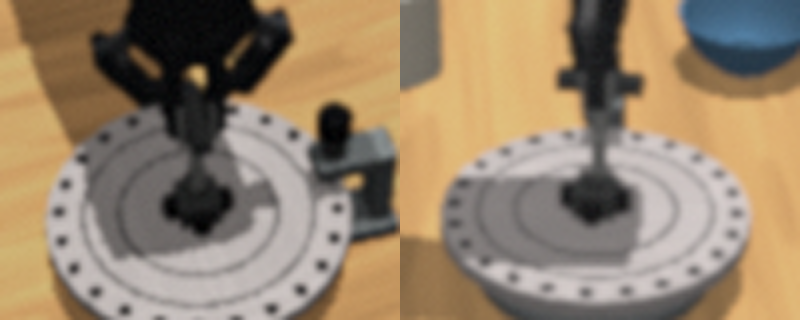

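The key hangs straight above the knob in both views: (197,165) against (198,200) in the left crop, and (598,155) against (597,195) in the right. I'll lower it gently.

```bash
python3 -m jog '0 0 0.03 0 0 0 -1;0 0 0.03 0 0 0 -1;0 0 0.03 0 0 0 -1;0 0 0.02 0 0 0 -1;0 0 0.02 0 0 0 -1;0 0 0 0 0 0 -1;0 0 0 0 0 0 -1;0 0 0 0 0 0 -1;0 0 0 0 0 0 -1;0 0 0 0 0 0 -1'
```

```text
clock: 9.62
tcp_pos: [0.5595, 0.0471, 0.1266]
tool_rot: [3.141, 0.004, 2.903]
ft_force: [-6.6, 0.0, 22.5]
finger_gap: 0.0134
gripper_force: 44.3
```

The key is resting on the chamfer and is being pushed towards -x. I'll ease up, shift 1.5 mm that way and go down again.

```bash
python3 -m jog '0 0 -0.03 0 0 0 -1;0.0125 -0.003 0 0 0 0 -1;0 0 0 0 0 0 -1;0 0 0.02 0 0 0 -1;0 0 0.02 0 0 0 -1;0 0 0.01 0 0 0 -1;0 0 0 0 0 0 -1;0 0 0 0 0 0 -1;0 0 0 0 0 0 -1;0 0 0 0 0 0 -1'
```

```text
clock: 10.45
tcp_pos: [0.5569, 0.0472, 0.1211]
tool_rot: [-3.142, 0.0, 2.903]
ft_force: [-0.4, 0.8, -1.1]
finger_gap: 0.0133
gripper_force: 41.1
```

```bash
python3 -m jog '0 0 0.02 0 0 0 -1;0 0 0.02 0 0 0 -1;0 0 0.01 0 0 0 -1;0 0 0 0 0 0 -1;0 0 0 0 0 0 -1;0 0 0 0 0 0 -1;0 0 0 0 0 0 -1;0 0 0 0 0 0 -1;0 0 0 0 0 0 -1;0 0 0 0 0 0 -1'
```

```text
clock: 11.28
tcp_pos: [0.5572, 0.0472, 0.1157]
tool_rot: [-3.142, 0.001, 2.903]
ft_force: [-0.8, -0.1, 4.4]
finger_gap: 0.0134
gripper_force: 41.9
```

```bash
python3 -m jog '0 0 0 0 0 0 0;0 0 0 0 0 0 0;0 0 0 0 0 0 0;0 0 0 0 0 0 0;0 0 0 0 0 0 0;0 0 0 0 0 0 0;0 0 0 0 0 0 0;0 0 0 0 0 0 0;0 0 0 0 0 0 0;0 0 0 0 0 0 0'
python3 -m jog '0 0 -0.1 0 0 0 0;0 0 -0.15 0 0 0 0;0 0 -0.2 0 0 0 0;0 0 -0.2 0 0 0 0;0 0 -0.15 0 0 0 0;0 0 -0.1 0 0 0 0;0 0 0 0 0 0 0;0 0 0 0 0 0 0;0 0 0 0 0 0 0;0 0 0 0 0 0 0'
python3 - <<'E'
from h import *
w=cam("wrist");import pickle;pickle.dump((w,sensors.get_state()),open("w4.pkl","wb"))
go([.571,.1465,.2],3.004);go([.571,.1465,.2],3.004-1.5708)
cv2.imwrite("pics/w4.png",w["frame"]);print(sensors.get_state()["joints"],proj(w,[[.557,.048,.141]]))
E
```

```text
clock: 12.12
tcp_pos: [0.5568, 0.0472, 0.115]
tool_rot: [-3.141, 0.0, 2.903]
ft_force: [1.5, 0.2, -0.5]
finger_gap: 0.0427
gripper_force: 0.0
clock: 12.95
tcp_pos: [0.5562, 0.0474, 0.2215]
tool_rot: [-3.141, -0.002, 2.903]
ft_force: [-0.2, -0.4, 0.6]
finger_gap: 0.0426
gripper_force: 0.0
shift units [0.075  0.8321 0.1795] turn units [-0.0002 -0.0028 -0.1287] tcp [0.5562 0.0473 0.2215] rpy [-3.1413e+00 -2.2000e-03  2.9030e+00] t 13.0 gap 0.0424 F [-0.6  0.1  0. ] g 0.0
shift units [0.075  0.8321 0.1795] turn units [-0.0023 -0.002   1.8713] tcp [0.5562 0.0473 0.2215] rpy [-3.1413e+00 -2.2000e-03  2.9030e+00] t 13.0 gap 0.0424 F [-0.6  0.1  0. ] g 0.0
[-1.49351328e-01 -2.26136861e-02 -5.03152126e-02  1.54528840e+00
 -9.43288683e-05  8.92891473e-02] [[256.06645317 201.40963902]]
```

View pics/w4.png

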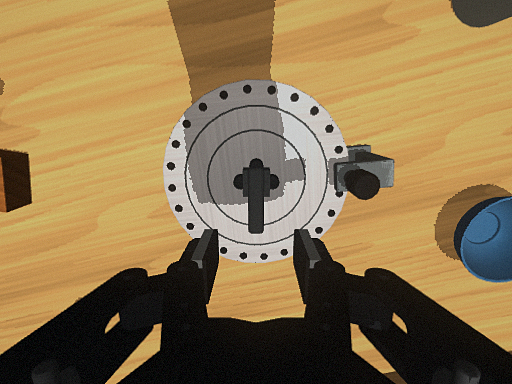

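The key stands upright in the recess, with its bar at (256,199) against the predicted (256,201). The plunger knob is at (365,183), so I'll go to it next.

```bash
python3 -m jog '0.008 0.1 0 0 0 0 0.1;0.015 0.17 0 0 0 0 0.1;0.015 0.2 0 0 0 0 0.1;0.015 0.17 0 0 0 0 0.1;0.015 0.12 0 0 0 0 0.1;0.007 0.072 0 0 0 0 0.1;0 0 0.15 0 0 0 0.1;0 0 0.15 0 0 0 0.1;0 0 0.05 0 0 0 0.1;0 0 0 0 0 0 0.1'
python3 - <<'E'
from h import *
go([.571,.1465,.098]);w=cam("wrist");P=[.571,.1465,.128]
import pickle;w2,_=pickle.load(open("w4.pkl","rb"));print(proj(w2,[P]),proj(w,[P]))
for c,b in((w2,(335,160,395,205)),):
    m=(c["frame"][b[1]:b[3],b[0]:b[2]].max(2)<45).astype(np.uint8);k=max(cv2.findContours(m,0,1)[0],key=cv2.contourArea).reshape(-1,2)+b[:2];print(k.min(0),k.max(0))
u,v=proj(w,[P])[0];print([plane(w2,[[x,184]],.128).round(4) for x in(364,367)])
E
```

```text
clock: 13.83
tcp_pos: [0.5704, 0.1464, 0.1788]
tool_rot: [-3.141, -0.004, 2.903]
ft_force: [-1.7, -0.5, -0.2]
finger_gap: 0.0468
gripper_force: 0.0
shift units [-0.007   0.0024  0.6732] turn units [-0.0014 -0.0045  0.    ] tcp [0.5704 0.1464 0.1788] rpy [-3.1405 -0.0035  2.9029] t 13.83 gap 0.0468 F [-1.7 -0.5 -0.2] g 0.0
[[366.42478142 186.74457853]] [[255.35898829 212.94360373]]
[344 169] [379 199]
[array([[0.568 , 0.1447, 0.128 ]]), array([[0.5686, 0.1473, 0.128 ]])]
```

```bash
python3 -m jog '0 0 0.1 0 0 0 0.1;0 0 0.12 0 0 0 0.1;0 0 0.12 0 0 0 0.1;0 0 0.12 0 0 0 0.1;0 0 0.11 0 0 0 0.1;0 0 0.1 0 0 0 0.1;0 0 0 0 0 0 0.1;0 0 0 0 0 0 0.1;0 0 0 0 0 0 0.1;0 0 0 0 0 0 0.1'
python3 -m jog '0 0 0 0 0 0 -1;0 0 0 0 0 0 -1;0 0 0 0 0 0 -1;0 0 0 0 0 0 -1;0 0 0 0 0 0 -1;0 0 0 0 0 0 -1;0 0 0 0 0 0 -1;0 0 0 0 0 0 -1;0 0 0 0 0 0 -1;0 0 0 0 0 0 -1' 60
```

```text
clock: 14.72
tcp_pos: [0.5724, 0.1464, 0.1017]
tool_rot: [3.141, 0.002, 2.903]
ft_force: [-0.2, -0.6, 0.6]
finger_gap: 0.0467
gripper_force: 0.0
clock: 15.55
tcp_pos: [0.5722, 0.1463, 0.1016]
tool_rot: [-3.142, 0.001, 2.903]
ft_force: [-1.9, -1.9, 6.8]
finger_gap: 0.0241
gripper_force: 58.9
```

```bash
python3 -m jog '0 0 -0.02 0 0 0 -1;0 0 -0.03 0 0 0 -1;0 0 -0.03 0 0 0 -1;0 0 -0.02 0 0 0 -1;0 0 -0.015 0 0 0 -1;0 0 -0.005 0 0 0 -1;0 0 0 0 0 0 -1;0 0 0 0 0 0 -1;0 0 0 0 0 0 -1;0 0 0 0 0 0 -1'
```

```text
clock: 16.38
tcp_pos: [0.572, 0.1463, 0.1144]
tool_rot: [-3.142, 0.0, 2.903]
ft_force: [6.5, 0.3, -8.4]
finger_gap: 0.0239
gripper_force: 59.2
```

```bash
python3 -m jog '0 0 -0.008 0 0 0 -1;0 0 -0.007 0 0 0 -1;0 0 0 0 0 0 -1;0 0 0 0 0 0 -1;0 0 0 0 0 0 -1;0 0 0 0 0 0 -1;0 0 0 0 0 0 -1;0 0 0 0 0 0 -1;0 0 0 0 0 0 -1;0 0 0 0 0 0 -1'
```

```text
clock: 17.22
tcp_pos: [0.5719, 0.1463, 0.1157]
tool_rot: [-3.141, -0.0, 2.903]
ft_force: [7.9, -0.2, -12.0]
finger_gap: 0.024
gripper_force: 60.4
```

```bash
python3 - <<'E'
from h import *
s=cam("scene");d=cam("side");print(proj(s,[[.557,.048,.141]]),proj(d,[[.557,.048,.141]]))
a=cv2.resize(s["frame"][130:230,200:300],(400,400),interpolation=2);b=cv2.resize(d["frame"][130:230,205:305],(400,400),interpolation=2)
cv2.imwrite("pics/p5.png",np.hstack([a,b]));go([.572,.1463,.1157])
E
```

```text
[[248.39270593 172.22461464]] [[253.5032027  175.40971729]]
shift units [-0.0005  0.0002  0.0004] turn units [-0.0001 -0.0001  0.    ] tcp [0.5719 0.1463 0.1158] rpy [-3.1415e+00 -1.0000e-04  2.9028e+00] t 17.32 gap 0.0237 F [  7.9  -0.1 -11.2] g 60.4
```

View pics/p5.png

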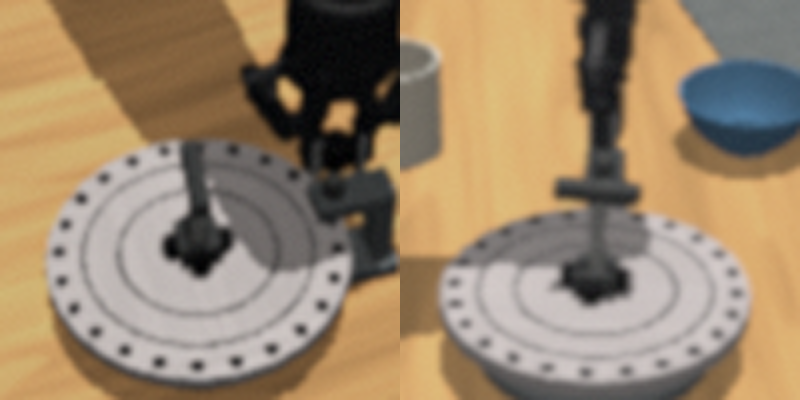

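The key stands upright in the knob, with its bar at (193,165) in the left crop and (597,190) in the right, clear of the arm. The fingers hold the plunger at about (335,150). The 12 N pull is more than the spring's 8 N, so the plunger is at its stop.

```bash
python3 -c "
from workcell import order
print(order.sign_off())"
```

```text
the job is handed in; nothing more can be done
None
```

The key is home in the knob's recess and released, the gripper is still holding the plunger up at its stop, and the job is handed in at about 17 s on the robot's clock; sign-off returned no verdict.

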